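# Shut and latch the coil transport case

### The job

Press the lid of the aluminium coil case fully shut, then swing the latch's wire loop up and over so its brass bar drops behind the lip of the keeper on the lid, and push the red lever down until it snaps over center and lies flat against the case, pulling the bar tight. Leave the coils, jar, brush and wrench on the bench where they are.

Things in the scene. Friction and masses are not known exactly. Their poses are not given: they have to be found in the camera images.
- case: Aluminium coil case fixed to the bench, body 240 deep (x) by 280 wide (y) by 155 mm high, 219 mm with lid. Origin: centre of its underside, z up. The draw latch sits in the middle (y = 0) of the front face (x = -120 mm, outward is -x). The hood of the lid overhangs the latch, so it cannot be reached with a vertical tool: come from the front, tilted about 45 degrees, pointing at the face and down.
- lid_hinge (a point): Middle of the lid's hinge line (along y) on top of the back wall, at x = +120, z = 155 mm in the case frame.
- lid (a joint): Angle of the cap lid, rad: 0 shut, grows as its front edge rises; starts 0.22 to 0.36. A stiff hinge keeps it where it is left; 2 to 6 N pressed down on its front edge moves it.
- lid_front (a point): Where to press the lid: on its upper face, in the middle, straight above its front wall; at x = -120, z = 219 mm in the case frame when shut. The 4 mm thick lid top runs on from here as a hood 34 mm further out, over the whole width.
- lever_pivot (a point): Axis (along y) of the red lever, at x = -140, z = 115 mm in the case frame, between two small steel ears that stand 28 mm out from the face and are 48 mm apart outside.
- lever (a joint): Lever angle, rad: 0 closed (straight down, flat along the front), 1.57 straight out, 2.2 open. A light spring (about 0.15 N m) swings it back to its open stop at 2.2 whenever it is let go before it snaps. 22 mm wide, 100 mm long from the pivot; the part 40 to 100 mm out is a red grip 12 mm thick. With the bar hooked, pushing 65 mm out takes about 10 N at most; past 0.2 it snaps home and stays.
- lever_end (a point): Middle of the red lever's free end, 100 mm from the lever pivot.
- loop_pivot (a point): Axis (along y) of the wire loop on the lever, 24 mm from the lever pivot. At lever angle p it is 24*sin(p - 0.30) mm further out (-x) than the lever pivot and 24*cos(p - 0.30) mm lower.
- bail (a joint): Angle of the wire loop on the lever, rad: 0 points straight away from the lever, grows as it folds onto the lever's upper side, stop 2.75; it rests there at the start. Loop direction counted like the lever's (0 down, 1.57 out, 3.14 up) = lever + 3.14 - bail. It is floppy and falls to whichever side of upright it leans: inward onto the keeper or outward onto its stop.
- draw (a joint): How far the loop is drawn out of its spring, m: 0 when slack, about 0.005 when clamped (spring 12 N per mm).
- bar (a point): Middle of the brass bar across the loop's end: 8 mm thick, 40 mm long along the case's y, 71 mm from the loop pivot when slack; can be pinched by its two ends. The steel side wires, at y = +-15 mm, pass either side of the lever and of the keeper.
- keeper (a point): Seat of the bar in the keeper on the lid's front; axes as the case's, at x = -140, z = 170 mm in its frame when shut. Keeper 22 mm wide: ledge top 4 mm below, lip from 5.5 to 9.5 mm in front (-x) and 5 mm up, back block 5.5 mm behind, 30 mm up. With the lever open the bar clears the lip, leans on the block about 20 mm high, and sinks behind the lip as the lever goes down.
- coil_a: Loose copper coil, 84 x 64 x 70 mm, beside the case; origin centre of underside. Leave alone.
- coil_b: Loose copper coil, same size, on the bench. Leave alone.
- coil_c: Loose copper coil, same size, on the bench. Leave alone.
- brush: Loose flat brush lying on the bench. Leave alone.
- wrench: Loose 160 mm wrench lying on the bench in front of the latch, about 10 mm high. Leave alone.
- jar: Loose amber jar, 64 mm across, 100 mm high. Leave alone.

How it is judged:
On the way, in this order (a step that is already met when the one before it is completed fails the run):
1. the lid is shut (value of joint lid below 0.03 rad), for 0.1 s.
2. the brass bar is behind the keeper's lip (x of bar in the frame of keeper between -0.005 and 0.01 m and z of bar in the frame of keeper between -0.008 and 0.006 m), for 0.1 s.
At the end, for the whole second after the job is handed in: The lid is shut (within 0.03 rad), the brass bar sits in the keeper behind its lip (within 10 mm of its seat), drawn tight by more than 3 mm of spring, and the red lever rests within 0.1 rad of flat against the case (all of step 2 and value of joint lid below 0.03 rad and value of joint lever below 0.1 rad and value of joint draw above 0.003 m and velocity of joint lever between -0.1 and 0.1 rad/s); the robot touches nothing.
It fails at once if a loose coil is moved by more than 30 mm (distance of any of coil_a, coil_b, coil_c from where it was at the start of the episode above 0.03 m).
It fails at once if the brush, wrench or jar is moved by more than 30 mm (distance of any of brush, wrench, jar from where it was at the start of the episode above 0.03 m).
It also fails if it takes over 58 s, if anything falls off the work surface, if the arm or the gripper's body presses on something with over 40 N, if the wrist force passes 120 N, or if a joint passes its speed limit or range.

### The arm

A 7-joint arm with a two-finger parallel gripper is mounted at the origin on the work surface. World frame = base frame: x ahead of the robot, y to its left, z up, the work surface at z = 0. Lengths are in m, angles in rad, forces in N, time in s.
With the tool pointing down it reaches from about 0.4 to 0.85 m from the base axis. Payload 10.4 kg.
Tool frame: the origin (TCP) lies at the very end of the fingers, on their centre line; the grasp point (between the pads) lies 19 mm behind it (r.pinch_z is the distance from the TCP to the grasp point, in m); z points along the fingers, y is the line along which they close (so a half turn about z gives the same grasp; the last joint's range is limited). The gripper opens to 87 mm and grips with 3 to 60 N. Pads are 19 mm wide; open, the fingers measure 117 mm over their backs; the gripper's body (75 mm by 190 mm) begins 51 mm behind the grasp point.
Start: joints at [1.195, 0.332, -0.065, 1.46, 0.022, 1.35, -0.088], TCP at [0.216, -0.587, 0.223] pointing down, gripper open.
Joint ranges: [-2.6, 2.6], [-0.5, 2.12], [-1.47, 1.34], [0.16, 2.42], [-1.27, 4.41], [0.06, 2.06], [-2.6, 2.6]. Speed limits (rad/s): [2.22, 2.22, 2.79, 2.79, 3.14, 3.14, 3.14].

### API

Orientations are given as a unit quaternion [x, y, z, w].
In Python, from bench import r, camera gives the robot as it stands. The module is installed in compiled form; this text tells all that it offers.
- The arm moves only by the shell command python3 -m pendant 'ROWS' [FORCE]. ROWS is JSON, a list of rows, each an object with "dp": the shift along the tool's x, y, z as a fraction of full scale, a list of three; "rotation": the turn, a rotation vector about the tool's x, y, z as a fraction of full scale, a list of three; "jaw": the opening, from 0 (shut) to 1 (fully open). A call has 1 to 8 rows; each row is the pose to reach, as a shift and turn from the pose commanded when the call began, along the tool's axes at that moment, turning the shorter way round; what a row does not reach only later rows make up. Full scale, the value 1, is 0.15 m for a shift and 2 pi rad for a turn. A row lasts 1/8 s, in which the tool goes at most 62.5 mm and 10.7 degrees, less where a joint would pass 70% of its speed; a pose out of reach is approached as far as the arm can. A call with a number of a shift or a turn outside -1 to 1 is refused whole. A call with a gripper value outside its range is refused whole. The fingers move at their own pace and stop on an object; FORCE is the grip in N (left out, the last holds). Time passes only in rows, so rows that repeat a pose let the fingers close. It gives the time, the measured TCP pose, the force, the opening and the grip force at its end, in the units of the state.
- r.read_state(): the state, without advancing time (a new reading comes with each control period).
- camera(name): name is "side" or "top"; returns a dict with "image" (384x512x3 uint8, red, green, blue), "z_map" (384x512 float32, m along the optical axis (not along the pixel's ray), 0 where there is no reading), "mtx" (3x3 intrinsics, pixels), "T" (4x4, takes a point from camera to world coordinates). Camera axes: x right, y down, z forward; pixel columns grow to the right and rows downward; lengths in m; the calibration is good to about 2 mm. A picture is of the moment at which its call begins.
- r.close_job(): hands the job in; it is judged then, once.
The state is a dict: "time": time; "joint_positions": joint angles; "joint_vel": joint speeds; "joint_torque": joint torques, N m; "ee_pos": TCP position; "eef_rot": TCP orientation; "ft_force": force on the tool from outside, world axes, zero at the start; "torque": the same for the moment, N m; "width": finger opening in m; "grip_force": force on a finger pad.
Only numpy, scipy, OpenCV 4.12 (cv2) and the standard library are available. Lean on these libraries where they do the work, as an engineer would, in place of code of your own. Each camera call takes 0.05 s, during which the arm holds its last target. There are 200 camera calls.

## Working session

There is one attempt and no reset: what is moved stays moved. The work goes in short steps, Python scripts to look and compute and a shell command to move; the robot and the scene stay as the last step left them, time stands still between calls to the robot, and variables do not carry over. Pictures are saved under pics/ and viewed, at most 10 in all, crops included, and the job is handed in when it is done.

```bash
mkdir -p pics
python3 - <<'E'
from bench import r,camera
import cv2,numpy as np
for n in("side","top"):
    c=camera(n); cv2.imwrite(f"pics/{n}0.png",c["image"][:,:,::-1]); np.savez(f"{n}0.npz",**c)
    print(n,c["T"].round(3).tolist(),c["mtx"].round(1).tolist())
s=r.read_state(); print({k:np.round(v,3).tolist() for k,v in s.items()})
E
```

```text
side [[0.885, -0.441, 0.146, 0.414], [-0.465, -0.838, 0.287, -0.486], [-0.004, -0.322, -0.947, 1.436], [0.0, 0.0, 0.0, 1.0]] [[460.5, 0.0, 263.1], [0.0, 460.5, 189.2], [0.0, 0.0, 1.0]]
top [[0.001, -0.993, 0.116, 0.425], [-1.0, -0.002, -0.011, -0.064], [0.011, -0.116, -0.993, 1.513], [0.0, 0.0, 0.0, 1.0]] [[470.3, 0.0, 254.4], [0.0, 470.3, 191.1], [0.0, 0.0, 1.0]]
{'time': 0.1, 'joint_positions': [1.195, 0.333, -0.065, 1.461, 0.022, 1.35, -0.088], 'joint_vel': [0.002, -0.001, 0.0, -0.002, -0.0, -0.0, 0.002], 'joint_torque': [0.002, -62.455, 0.025, -39.072, -0.061, 0.037, 0.0], 'ee_pos': [0.216, -0.586, 0.222], 'eef_rot': [0.984, 0.175, -0.0, -0.001], 'ft_force': [0.359, 0.896, -1.134], 'torque': [0.035, 0.019, 0.01], 'grip_force': 0.0, 'width': 0.087}
```

View pics/side0.png

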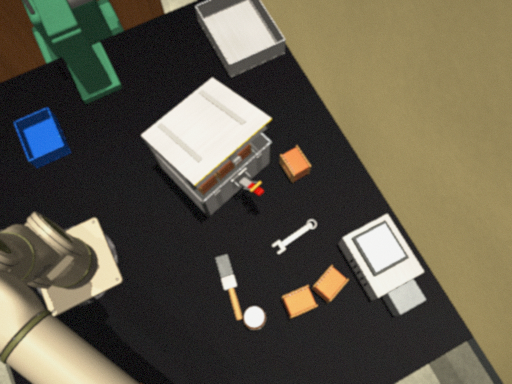

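View pics/top0.png

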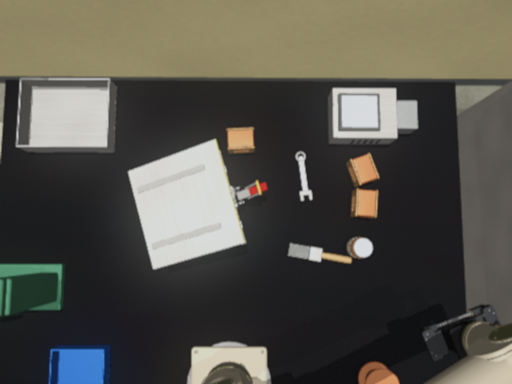

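Both views show the case with its lid ajar. In the top view the lid corners are near (128,172), (216,141), (245,243) and (153,268). The front faces image right (world -y), with the red lever at (258,188), the wrench at (304,177) and a coil at (240,140).

```bash
cat > h.py <<'E'
import numpy as np,cv2
def cloud(c):
    z=c["z_map"];K=c["mtx"];v,u=np.mgrid[:384,:512]
    P=np.stack([(u-K[0,2])/K[0,0]*z,(v-K[1,2])/K[1,1]*z,z],-1)
    return P@c["T"][:3,:3].T+c["T"][:3,3]
def proj(c,p):
    q=(np.asarray(p)-c["T"][:3,3])@c["T"][:3,:3]; q=q@c["mtx"].T; return q[...,:2]/q[...,2:]
E
python3 - <<'E'
from h import *
for n in("top","side"):
    c=np.load(n+"0.npz"); P=cloud(c); im=c["image"].astype(int); ok=c["z_map"]>0
    R=(P[...,0]>.2)&(P[...,0]<.75)&(P[...,1]>-.2)&(P[...,1]<.35)&ok
    # lid mask: bright, high
    m=(R&(P[...,2]>.19)&(im.min(-1)>150)).astype(np.uint8)
    k,l,s,_=cv2.connectedComponentsWithStats(m); i=1+s[1:,4].argmax(); m=(l==i)
    X=P[m]; 
    for _ in range(5):
        A=np.c_[X[:,:2],np.ones(len(X))]; f=np.linalg.lstsq(A,X[:,2],rcond=None)[0]; e=abs(A@f-X[:,2]); X=X[e<max(2*e.std(),.002)]
    nrm=np.array([-f[0],-f[1],1]);nrm/=np.linalg.norm(nrm)
    print(n,"lid",f.round(3),"tilt",np.arccos(nrm[2]).round(3),"outdir",np.round(np.arctan2(f[1],f[0]),3),len(X))
    b=cv2.boxPoints(cv2.minAreaRect(((X[:,:2])*10000).astype(np.float32)))/10000
    print(b.round(4), [round(float(np.r_[q,1]@f),3) for q in b], np.linalg.norm(b[1]-b[0]),np.linalg.norm(b[2]-b[1]))
    red=(im[...,0]>150)&(im[...,1]<70)&(im[...,2]<70)&R
    Y=P[red]; print("red",len(Y),Y.mean(0).round(3),Y.min(0).round(3),Y.max(0).round(3))
    ye=(im[...,0]>170)&(im[...,1]>120)&(im[...,2]<110)&R; print("brass",ye.sum(),P[ye].mean(0).round(3),P[ye].tolist()[:0])
E
```

```text
top lid [ 0.097 -0.34   0.248] tilt 0.34 outdir -1.293 5735
[[ 0.3623  0.1987]
 [ 0.4343 -0.0516]
 [ 0.7033  0.0258]
 [ 0.6313  0.276 ]] [0.215, 0.307, 0.307, 0.215] 0.26039416 0.2799151
red 83 [ 0.592 -0.088  0.16 ] [ 0.576 -0.111 -0.005] [ 0.629 -0.065  0.181]
brass 58 [ 0.654 -0.065  0.135] []
side lid [ 0.098 -0.34   0.247] tilt 0.34 outdir -1.29 4602
[[ 0.364   0.1991]
 [ 0.4351 -0.049 ]
 [ 0.7047  0.0283]
 [ 0.6337  0.2764]] [0.215, 0.307, 0.307, 0.216] 0.25803676 0.28051403
red 65 [ 0.594 -0.094  0.167] [ 0.578 -0.112  0.143] [ 0.608 -0.062  0.179]
brass 235 [ 0.672 -0.037  0.145] []
```

Run:
```python
from h import *
c=np.load("side0.npz");a=cv2.resize(c["image"][90:240,130:330,::-1],(800,600),interpolation=cv2.INTER_CUBIC);cv2.imwrite("pics/c1.png",a)
```

```text
(no output)
```

View pics/c1.png

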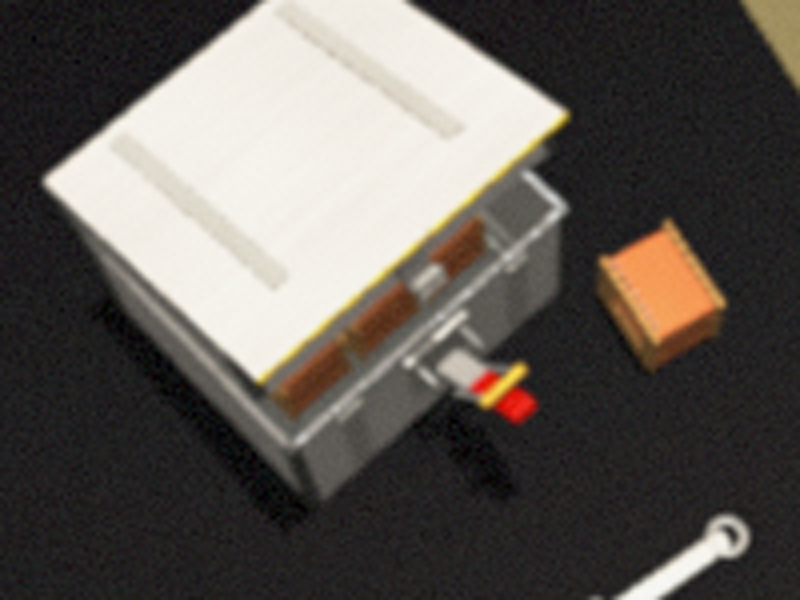

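The crop shows the lid ajar, the loop's brass bar over the red lever near (505,385), and coil_a to its right near (660,310). I now have the case pose: yaw 1.850, origin about (0.537, 0.102).

```bash
cat >> h.py <<'E'
from scipy.spatial.transform import Rotation as Rn
OUT=np.array([.2763,-.961,0]);YC=np.array([-.961,-.2763,0]);O=np.array([.5368,.1018,0]);UP=np.array([0,0,1.])
def W(out,z,y=0): return O+out*OUT+y*YC+z*UP
def C(p): d=np.asarray(p)-O; return np.array([d@OUT,d@YC,d[2]]).round(4)
def plan(out,z,y=0,tilt=45):
    from bench import r
    s=r.read_state(); R0=Rn.from_quat(s["eef_rot"]).as_matrix(); t=np.radians(tilt)
    zt=-np.sin(t)*OUT-np.cos(t)*UP; yt=-YC; R1=np.c_[np.cross(yt,zt),yt,zt]
    dp=R0.T@(W(out,z,y)-s["ee_pos"]); rv=Rn.from_matrix(R0.T@R1).as_rotvec()
    print("t",round(s["time"],2),"at out,y,z",C(s["ee_pos"]),"F",np.round([s["ft_force"]@OUT,s["ft_force"]@YC,s["ft_force"][2]],1),"q",np.round(s["joint_positions"],2),"width",round(s["width"],3))
    print("zt",R0[:,2].round(3),"dp",(dp/.15).round(3),"rot",(rv/2/np.pi).round(4),"deg",np.degrees(np.linalg.norm(rv)).round(1))
    print("up in tool /mm",(R0.T@UP*.001/.15).round(5),"out/mm",(R0.T@OUT*.001/.15).round(5))
E
python3 - <<'E'
from h import *
c=np.load("top0.npz");P=cloud(c)
for n,(a,b,d,e) in dict(coil_a=(130,150,230,252),wr=(150,203,293,314)).items():
    Q=P[a:b,d:e].reshape(-1,3); Q=Q[Q[:,2]>(.05 if n=='coil_a' else .006)]; q=np.array([C(p) for p in Q]); print(n,np.percentile(q,[3,97],0).round(3).tolist())
c2=np.load("side0.npz")
plan(.30,.40)
E
```

```text
coil_a [[0.159, -0.204, 0.062], [0.226, -0.142, 0.077]]
wr [[0.316, -0.09, 0.006], [0.385, 0.064, 0.014]]
t 0.1 at out,y,z [0.5725 0.4986 0.2218] F [-0.8 -0.6 -1.1] q [ 1.2   0.33 -0.06  1.46  0.02  1.35 -0.09] width 0.087
zt [-0.     0.001 -1.   ] dp [ 3.447 -1.572 -1.186] rot [ 0.0931  0.1001 -0.2251] deg 94.8
up in tool /mm [-0.00e+00 -1.00e-05 -6.67e-03] out/mm [-4.90e-04  6.65e-03 -1.00e-05]
```

```bash
python3 -m pendant '[{"dp":[0.2,-0.1,-0.8],"rotation":[0,0,0],"jaw":0},{"dp":[1,-0.45,-1],"rotation":[0,0,-0.05],"jaw":0},{"dp":[1,-0.45,-1],"rotation":[0,0,-0.08],"jaw":0},{"dp":[1,-0.45,-1],"rotation":[0,0,-0.08],"jaw":0},{"dp":[1,-0.45,-1],"rotation":[0,0,-0.08],"jaw":0},{"dp":[1,-0.45,-1],"rotation":[0,0,-0.08],"jaw":0}]' 20; python3 -c "
from h import *
plan(.30,.40)"
```

```text
time: 0.85
ee_pos: [0.3327, -0.4717, 0.3719]
eef_rot: [0.91, 0.414, -0.0, -0.0]
ft_force: [-0.2, -0.2, -0.7]
width: 0.035
grip_force: 0.0
t 0.85 at out,y,z [0.4948 0.3546 0.3719] F [ 0.2  0.3 -0.7] q [ 1.05  0.2  -0.21  1.32  0.04  1.63  0.13] width 0.035
zt [-0.001  0.    -1.   ] dp [ 2.691  0.192 -0.189] rot [ 0.062   0.1142 -0.1502] deg 71.5
up in tool /mm [-0.00e+00 -1.00e-05 -6.67e-03] out/mm [-0.00362  0.0056  -0.     ]
```

```bash
python3 -m pendant '[{"dp":[1,0.07,-0.1],"rotation":[0.02,0.04,-0.05],"jaw":0},{"dp":[1,0.07,-0.1],"rotation":[0.02,0.04,-0.05],"jaw":0},{"dp":[1,0.07,-0.1],"rotation":[0.02,0.04,-0.05],"jaw":0},{"dp":[1,0.07,-0.1],"rotation":[0.04,0.07,-0.09],"jaw":0},{"dp":[1,0.07,-0.1],"rotation":[0.04,0.07,-0.09],"jaw":0},{"dp":[1,0.07,-0.1],"rotation":[0.04,0.07,-0.09],"jaw":0}]'; python3 -c "
from h import *
plan(.25,.40)"
```

```text
time: 1.6
ee_pos: [0.4389, -0.3672, 0.3843]
eef_rot: [0.732, 0.634, 0.144, -0.202]
ft_force: [0.3, 1.3, -0.4]
width: 0.0004
grip_force: 0.0
t 1.6 at out,y,z [0.4236 0.2237 0.3843] F [-1.2 -0.6 -0.4] q [ 1.    0.52 -0.34  0.98 -0.21  2.02  0.47] width 0.0
zt [-0.046  0.479 -0.877] dp [1.548 0.912 0.588] rot [ 0.023   0.0428 -0.0614] deg 28.2
up in tool /mm [ 0.00312 -0.00076 -0.00584] out/mm [-0.00529  0.00255 -0.00315]
```

```bash
python3 -m pendant '[{"dp":[0.4,0.25,0.1],"rotation":[0,0,-0.03],"jaw":0},{"dp":[0.8,0.5,0.3],"rotation":[0,0,-0.06],"jaw":0},{"dp":[0.99,0.6,0.35],"rotation":[0.01,0.02,-0.06],"jaw":0},{"dp":[0.99,0.6,0.35],"rotation":[0.01,0.02,-0.06],"jaw":0},{"dp":[0.99,0.6,0.35],"rotation":[0.01,0.02,-0.06],"jaw":0},{"dp":[0.99,0.6,0.35],"rotation":[0.01,0.02,-0.06],"jaw":0}]'; python3 -c "
from h import *
plan(.15,.38)"
```

```text
time: 2.35
ee_pos: [0.5477, -0.2215, 0.4019]
eef_rot: [0.583, 0.752, 0.204, -0.23]
ft_force: [0.0, -0.5, 0.5]
width: 0.0003
grip_force: 0.0
t 2.35 at out,y,z [0.3137 0.0789 0.4019] F [0.5 0.1 0.5] q [ 0.82  0.59 -0.48  0.91 -0.3   2.03  0.52] width 0.0
zt [-0.108  0.576 -0.811] dp [0.806 0.475 0.784] rot [ 0.0089  0.0257 -0.001 ] deg 9.8
up in tool /mm [ 0.0039   0.00026 -0.0054 ] out/mm [-0.00541  0.00027 -0.00389]
```

```bash
python3 -m pendant '[{"dp":[0.4,0.25,0.3],"rotation":[0,0,0],"jaw":0},{"dp":[0.8,0.47,0.6],"rotation":[0,0.01,0],"jaw":0},{"dp":[0.82,0.48,0.79],"rotation":[0.01,0.025,0],"jaw":0},{"dp":[0.82,0.48,0.79],"rotation":[0.01,0.025,0],"jaw":0},{"dp":[0.82,0.48,0.79],"rotation":[0.01,0.025,0],"jaw":0},{"dp":[0.82,0.48,0.79],"rotation":[0.01,0.025,0],"jaw":0}]'; python3 -c "
from h import *
plan(.115,.325)"
```

```text
time: 3.1
ee_pos: [0.5786, -0.0405, 0.381]
eef_rot: [0.557, 0.738, 0.226, -0.307]
ft_force: [0.0, -0.6, -0.5]
width: 0.0008
grip_force: 0.0
t 3.1 at out,y,z [ 0.1483 -0.0008  0.381 ] F [ 0.6  0.1 -0.5] q [ 0.68  0.56 -0.57  1.09 -0.44  1.9   0.34] width 0.001
zt [-0.2    0.676 -0.709] dp [-0.106 -0.002  0.421] rot [-0.0009  0.0005 -0.0009] deg 0.5
up in tool /mm [ 4.70e-03 -5.00e-05 -4.73e-03] out/mm [-0.00473  0.      -0.0047 ]
```

```bash
python3 -m pendant '[{"dp":[-0.1,0,0.42],"rotation":[0,0,0],"jaw":0},{"dp":[-0.15,0,0.47],"rotation":[0,0,0],"jaw":0},{"dp":[-0.22,0,0.54],"rotation":[0,0,0],"jaw":0},{"dp":[-0.29,0,0.61],"rotation":[0,0,0],"jaw":0},{"dp":[-0.36,0,0.68],"rotation":[0,0,0],"jaw":0},{"dp":[-0.43,0,0.75],"rotation":[0,0,0],"jaw":0},{"dp":[-0.5,0,0.82],"rotation":[0,0,0],"jaw":0},{"dp":[-0.5,0,0.82],"rotation":[0,0,0],"jaw":0}]'; python3 -c "
from h import *
plan(.115,.219)"
```

```text
time: 4.1
ee_pos: [0.5755, -0.0336, 0.2392]
eef_rot: [0.573, 0.734, 0.224, -0.29]
ft_force: [14.0, -83.9, 19.4]
width: 0.0005
grip_force: 36.0
t 4.1 at out,y,z [1.408e-01 2.000e-04 2.392e-01] F [84.5  9.8 19.4] q [ 0.7   0.58 -0.55  1.35 -0.38  1.63  0.47] width 0.001
zt [-0.169  0.66  -0.732] dp [ 0.034 -0.004  0.216] rot [ 0.0033  0.0057 -0.0042] deg 2.8
up in tool /mm [ 4.54e-03 -2.00e-05 -4.88e-03] out/mm [-0.00488  0.00022 -0.00454]
```

```bash
python3 -m pendant '[{"dp":[-0.14,0,-0.14],"rotation":[0,0,0],"jaw":0},{"dp":[-0.24,0,-0.23],"rotation":[0,0,0],"jaw":0},{"dp":[-0.24,0,-0.23],"rotation":[0,0,0],"jaw":0},{"dp":[-0.05,0,-0.45],"rotation":[0,0,0],"jaw":0},{"dp":[0.2,0,-0.7],"rotation":[0,0,0],"jaw":0},{"dp":[0.2,0,-0.7],"rotation":[0,0,0],"jaw":0}]'
python3 - <<'E'
from h import *
from bench import camera
plan(.09,.34)
c=camera("side");cv2.imwrite("pics/c2.png",cv2.resize(c["image"][90:240,130:330,::-1],(800,600)))
c=camera("top");P=cloud(c);Q=P[190:220,150:180].reshape(-1,3);A=np.c_[Q[:,:2],np.ones(len(Q))];f=np.linalg.lstsq(A,Q[:,2],rcond=None)[0];print("lid",np.arctan(np.hypot(*f[:2])))
E
```

```text
time: 4.85
ee_pos: [0.5846, -0.0562, 0.3407]
eef_rot: [0.555, 0.74, 0.228, -0.305]
ft_force: [-0.2, -0.3, -0.4]
width: 0.0004
grip_force: 0.0
t 4.85 at out,y,z [ 0.1651 -0.0023  0.3407] F [ 0.2  0.3 -0.4] q [ 0.69  0.59 -0.55  1.12 -0.41  1.85  0.4 ] width 0.0
zt [-0.198  0.675 -0.71 ] dp [ 0.352 -0.013  0.355] rot [-0.0006  0.0007  0.0002] deg 0.3
up in tool /mm [ 4.69e-03 -1.00e-05 -4.74e-03] out/mm [-4.74e-03 -2.00e-05 -4.69e-03]
lid 0.9557099025122027
```

View pics/c2.png

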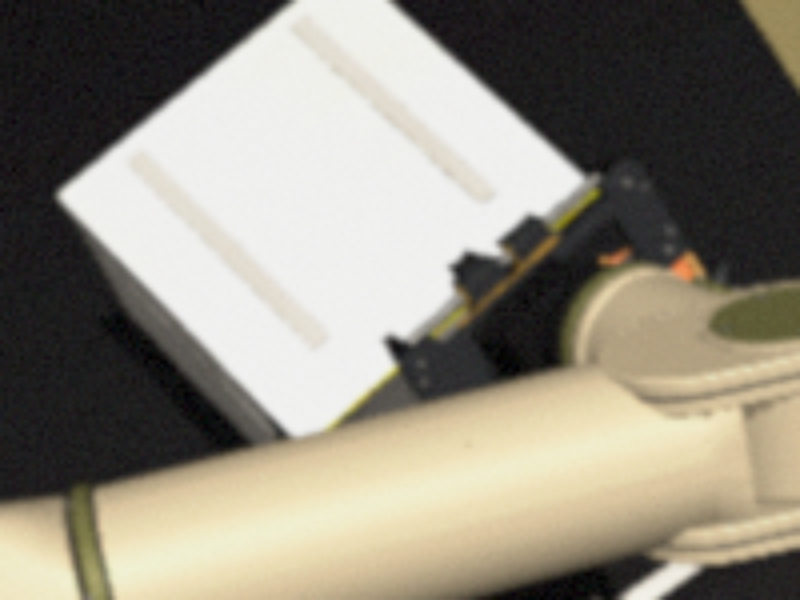

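The lid is visibly lower now, and the arm hides the latch. I'll measure the lid angle from the depth on the lid top, around side-view pixel (190,135).

```bash
cat >> h.py <<'E'
def lid():
    from bench import camera
    c=camera("side");P=cloud(c);Q=P[115:165,165:225].reshape(-1,3);Q=Q[(Q[:,2]>.15)&(Q[:,2]<.32)]
    for _ in range(4):
        A=np.c_[Q[:,:2],np.ones(len(Q))];f=np.linalg.lstsq(A,Q[:,2],rcond=None)[0];e=abs(A@f-Q[:,2]);Q=Q[e<.006]
    print("lid",np.arctan(np.hypot(*f[:2])).round(4),"z at front",np.r_[W(.12,0)[:2],1]@f,len(Q)); return c
E
python3 - <<'E'
from h import *
lid()
E
```

```text
lid 0.0576 z at front 0.23290140494793327 2892
```

```bash
python3 -m pendant '[{"dp":[0.26,0,0.26],"rotation":[0,0,0],"jaw":0},{"dp":[-0.12,0,0.64],"rotation":[0,0,0],"jaw":0},{"dp":[-0.21,0,0.73],"rotation":[0,0,0],"jaw":0},{"dp":[-0.26,0,0.78],"rotation":[0,0,0],"jaw":0},{"dp":[-0.29,0,0.81],"rotation":[0,0,0],"jaw":0},{"dp":[-0.32,0,0.84],"rotation":[0,0,0],"jaw":0},{"dp":[-0.32,0,0.84],"rotation":[0,0,0],"jaw":0},{"dp":[-0.32,0,0.84],"rotation":[0,0,0],"jaw":0}]'
python3 - <<'E'
from h import *
lid();plan(.13,.26)
E
```

```text
time: 6.0
ee_pos: [0.5657, -0.004, 0.2241]
eef_rot: [0.553, 0.739, 0.229, -0.31]
ft_force: [-29.6, -21.0, 77.7]
width: 0.0002
grip_force: 38.9
lid 0.0042 z at front 0.2190814884970882 2869
t 6.05 at out,y,z [0.1097 0.0015 0.224 ] F [12.2 33.1 76.4] q [ 0.69  0.59 -0.57  1.39 -0.4   1.61  0.49] width 0.0
zt [-0.205  0.681 -0.703] dp [ 0.076  0.008 -0.265] rot [-0.0015 -0.001   0.0004] deg 0.6
up in tool /mm [ 4.74e-03 -3.00e-05 -4.69e-03] out/mm [-4.68e-03 -5.00e-05 -4.74e-03]
```

```bash
python3 -m pendant '[{"dp":[0.24,0,-0.23],"rotation":[0,0,0],"jaw":0},{"dp":[0.2,0,-0.3],"rotation":[0,0,0],"jaw":0},{"dp":[-0.2,0,-0.6],"rotation":[0,0,0],"jaw":0},{"dp":[-0.55,0,-0.97],"rotation":[0,0,0],"jaw":0},{"dp":[-0.55,0,-0.97],"rotation":[0,0,0],"jaw":0},{"dp":[-0.55,0,-0.97],"rotation":[0,0,0],"jaw":0}]'
python3 - <<'E'
from h import *
from bench import camera
a=lid();plan(.24,.185)
b=camera("top")
im=np.hstack([cv2.resize(a["image"][110:210,180:280],(400,400)),cv2.resize(b["image"][140:240,190:290],(400,400))])
cv2.imwrite("pics/c3.png",im[:,:,::-1])
print("proj bar",proj(a,W(.2,.183)),proj(b,W(.2,.183)),"end",proj(a,W(.221,.174)),proj(b,W(.221,.174)))
for c in(a,b):
    i=c["image"].astype(int);P=cloud(c);D=P-O
    R=(abs(D@YC)<.05)&(D@OUT>.12)&(D@OUT<.25)&(P[...,2]>.05)
    m=R&(i[...,0]>140)&(i[...,1]>100)&(i[...,2]<110); print("brass",m.sum(),[C(p).tolist() for p in P[m]][:12])
    m=R&(i[...,0]>130)&(i[...,1]<60)&(i[...,2]<60); print("red",m.sum(),C(P[m].mean(0)) if m.any() else 0)
E
```

```text
time: 6.8
ee_pos: [0.6123, -0.1614, 0.2551]
eef_rot: [0.557, 0.737, 0.226, -0.309]
ft_force: [-0.2, 1.2, -0.0]
width: 0.0007
grip_force: 0.0
lid 0.0021 z at front 0.2191106419924226 2867
t 6.85 at out,y,z [ 0.2719 -0.0004  0.2558] F [-0.5  0.4 -0.1] q [ 0.71  0.8  -0.49  0.96 -0.31  1.89  0.52] width 0.0
zt [-0.204  0.678 -0.706] dp [-0.184  0.003  0.484] rot [-0.0014 -0.0002 -0.0009] deg 0.6
up in tool /mm [ 4.72e-03 -7.00e-05 -4.71e-03] out/mm [-4.71e-03 -2.00e-05 -4.72e-03]
proj bar [255.64575796 187.0943757 ] [258.82357145 187.06147032] end [260.70834325 193.07407786] [265.78960378 185.46220058]
brass 65 [[0.1537, -0.046, 0.2141], [0.1563, -0.0399, 0.2214], [0.1558, -0.0363, 0.2192], [0.1554, -0.0327, 0.217], [0.1554, -0.0288, 0.2161], [0.1555, -0.0133, 0.2202], [0.1557, -0.0092, 0.2201], [0.1563, -0.0049, 0.2212], [0.1559, -0.0012, 0.2192], [0.1551, 0.0099, 0.214], [0.1409, 0.0038, 0.167], [0.1551, 0.0212, 0.2188]]
red 65 [ 0.2046 -0.0014  0.1677]
brass 45 [[0.197, -0.0188, 0.1841], [0.1994, -0.0172, 0.1906], [0.1961, -0.0158, 0.1862], [0.1987, -0.0147, 0.1883], [0.2016, -0.0144, 0.1849], [0.2005, -0.0109, 0.1908], [0.1945, -0.0103, 0.1858], [0.197, -0.009, 0.1898], [0.1998, -0.0084, 0.1887], [0.1937, -0.0076, 0.1857], [0.1963, -0.0064, 0.1893], [0.199, -0.0055, 0.1901]]
red 44 [0.209  0.0004 0.1716]
```

View pics/c3.png

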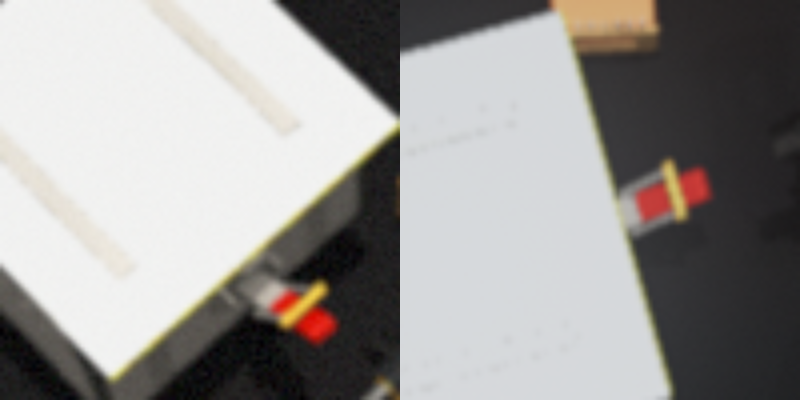

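Lid shut. In both views the bar lies in its start position: side crop (303,305), top crop (676,190). I'll pinch it by its ends.

```bash
python3 -m pendant '[{"dp":[0.01,0,0.1],"rotation":[0,0,0],"jaw":0.75},{"dp":[0.01,0,0.2],"rotation":[0,0,0],"jaw":0.75},{"dp":[0.01,0,0.2],"rotation":[0,0,0],"jaw":0.75},{"dp":[0.01,0,0.2],"rotation":[0,0,0],"jaw":0.75},{"dp":[0.01,0,0.2],"rotation":[0,0,0],"jaw":0.75},{"dp":[0.01,0,0.2],"rotation":[0,0,0],"jaw":0.75},{"dp":[0.01,0,0.2],"rotation":[0,0,0],"jaw":0.75},{"dp":[0.01,0,0.2],"rotation":[0,0,0],"jaw":0.75}]' 12; python3 -c "
from h import *
plan(.190,.1755)"
```

```text
time: 7.9
ee_pos: [0.6059, -0.1379, 0.237]
eef_rot: [0.556, 0.738, 0.226, -0.308]
ft_force: [-0.1, 0.1, 0.2]
width: 0.0639
grip_force: 0.0
t 7.9 at out,y,z [ 2.494e-01 -2.000e-04  2.370e-01] F [-0.1  0.1  0.2] q [ 0.71  0.77 -0.5   1.05 -0.32  1.83  0.53] width 0.064
zt [-0.204  0.677 -0.707] dp [-0.009  0.004  0.57 ] rot [-0.0014  0.0001 -0.0007] deg 0.6
up in tool /mm [ 4.71e-03 -6.00e-05 -4.72e-03] out/mm [-4.72e-03 -2.00e-05 -4.71e-03]
```

```bash
python3 -m pendant '[{"dp":[-0.01,0,0.2],"rotation":[0,0,0],"jaw":0.75},{"dp":[-0.01,0,0.4],"rotation":[0,0,0],"jaw":0.75},{"dp":[-0.01,0,0.5],"rotation":[0,0,0],"jaw":0.75},{"dp":[-0.01,0,0.57],"rotation":[0,0,0],"jaw":0.75},{"dp":[-0.01,0,0.57],"rotation":[0,0,0],"jaw":0.75},{"dp":[-0.01,0,0.57],"rotation":[0,0,0],"jaw":0.75}]'; python3 -m pendant '[{"dp":[0,0,0],"rotation":[0,0,0],"jaw":0.3},{"dp":[0,0,0],"rotation":[0,0,0],"jaw":0.3},{"dp":[0,0,0],"rotation":[0,0,0],"jaw":0.3},{"dp":[0,0,0],"rotation":[0,0,0],"jaw":0.3},{"dp":[0,0,0],"rotation":[0,0,0],"jaw":0.3},{"dp":[0,0,0],"rotation":[0,0,0],"jaw":0.3}]' 12;  python3 -c "
from h import *
plan(.181,.1845)"
```

```text
time: 8.65
ee_pos: [0.5892, -0.0817, 0.176]
eef_rot: [0.556, 0.738, 0.226, -0.308]
ft_force: [0.7, -0.5, -0.2]
width: 0.0652
grip_force: 0.0
time: 9.4
ee_pos: [0.5891, -0.0809, 0.1757]
eef_rot: [0.556, 0.738, 0.226, -0.308]
ft_force: [3.8, -0.2, 0.2]
width: 0.0394
grip_force: 12.0
t 9.4 at out,y,z [0.19   0.0002 0.1757] F [ 1.2 -3.6  0.2] q [ 0.71  0.73 -0.52  1.26 -0.32  1.65  0.56] width 0.039
zt [-0.203  0.677 -0.708] dp [0.084 0.001 0.001] rot [-0.0013  0.0001 -0.0006] deg 0.5
up in tool /mm [ 4.71e-03 -6.00e-05 -4.72e-03] out/mm [-4.72e-03 -2.00e-05 -4.71e-03]
```

```bash
python3 -m pendant '[{"dp":[0.05,0,0.015],"rotation":[0,0,0],"jaw":0.3},{"dp":[0.09,0,0.03],"rotation":[0,0,0],"jaw":0.3},{"dp":[0.135,0,0.055],"rotation":[0,0,0],"jaw":0.3},{"dp":[0.175,0,0.08],"rotation":[0,0,0],"jaw":0.3},{"dp":[0.225,0,0.125],"rotation":[0,0,0],"jaw":0.3},{"dp":[0.26,0,0.16],"rotation":[0,0,0],"jaw":0.3},{"dp":[0.26,0,0.16],"rotation":[0,0,0],"jaw":0.3}]'
python3 - <<'E'
from h import *
from bench import camera
plan(.2,.24)
a=camera("side");b=camera("top")
im=np.hstack([cv2.resize(a["image"][110:210,180:280],(400,400)),cv2.resize(b["image"][140:240,190:290],(400,400))])
cv2.imwrite("pics/c4.png",im[:,:,::-1])
E
```

```text
time: 10.28
ee_pos: [0.5762, -0.0375, 0.1856]
eef_rot: [0.556, 0.738, 0.226, -0.308]
ft_force: [6.0, 0.1, -4.4]
width: 0.0397
grip_force: 12.0
t 10.28 at out,y,z [0.1448 0.0006 0.1856] F [ 1.6 -5.8 -4.4] q [ 0.7   0.66 -0.54  1.35 -0.35  1.6   0.53] width 0.04
zt [-0.204  0.676 -0.708] dp [-0.005 -0.001 -0.516] rot [-0.0015  0.0002 -0.0007] deg 0.6
up in tool /mm [ 4.71e-03 -6.00e-05 -4.72e-03] out/mm [-4.72e-03 -2.00e-05 -4.71e-03]
```

View pics/c4.png

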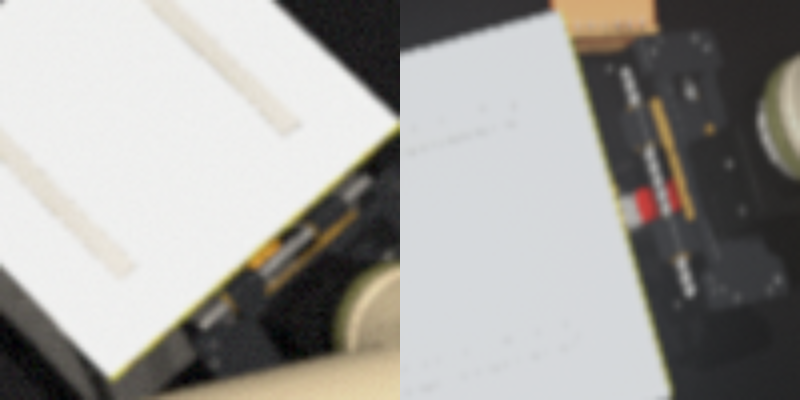

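The side crop shows the brass bar just under the hood edge at (265,252), still gripped. Now I'll release it and back off.

```bash
python3 -m pendant '[{"dp":[0,0,0],"rotation":[0,0,0],"jaw":0.7},{"dp":[0,0,0],"rotation":[0,0,0],"jaw":0.7},{"dp":[0,0,0],"rotation":[0,0,0],"jaw":0.7},{"dp":[0,0,0],"rotation":[0,0,0],"jaw":0.7},{"dp":[0,0,-0.2],"rotation":[0,0,0],"jaw":0.7},{"dp":[0,0,-0.5],"rotation":[0,0,0],"jaw":0.7},{"dp":[0,0,-0.8],"rotation":[0,0,0],"jaw":0},{"dp":[0,0,-0.8],"rotation":[0,0,0],"jaw":0}]'
python3 - <<'E'
from h import *
from bench import camera
plan(.215,.20)
a=camera("side");b=camera("top")
im=np.hstack([cv2.resize(a["image"][110:210,180:280],(400,400)),cv2.resize(b["image"][140:240,190:290],(400,400))])
cv2.imwrite("pics/c5.png",im[:,:,::-1])
E
```

```text
time: 11.38
ee_pos: [0.6019, -0.1219, 0.2726]
eef_rot: [0.557, 0.738, 0.227, -0.306]
ft_force: [-0.3, 0.6, -1.2]
width: 0.0481
grip_force: 0.0
t 11.38 at out,y,z [ 0.233  -0.0007  0.2726] F [-0.6  0.1 -1.2] q [ 0.71  0.72 -0.51  1.06 -0.34  1.85  0.49] width 0.048
zt [-0.199  0.676 -0.709] dp [-0.256 -0.002  0.428] rot [-0.0008  0.0005 -0.0008] deg 0.4
up in tool /mm [ 4.70e-03 -5.00e-05 -4.73e-03] out/mm [-0.00473  0.      -0.0047 ]
```

View pics/c5.png

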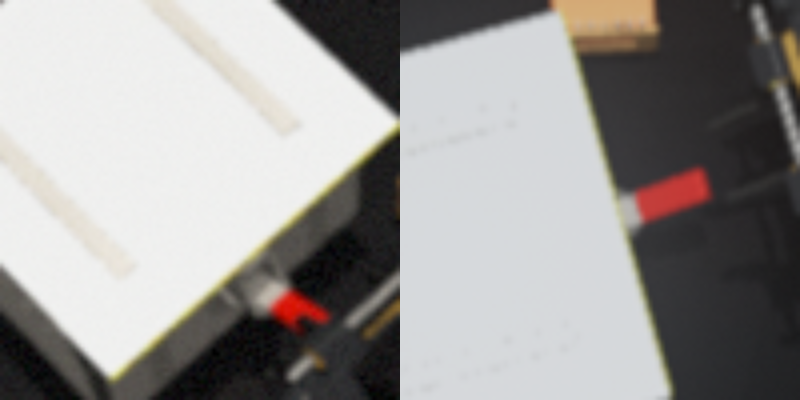

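Top crop: the lever is clear at (672,195) and the bar has gone in under the hood, so the loop is over. Next I'll compute waypoints for pushing the lever down.

```bash
cat >> h.py <<'E'
def lev(ps,rho=.072,deep=.0015):
    from bench import r
    s=r.read_state(); R0=Rn.from_quat(s["eef_rot"]).as_matrix()
    for p in ps:
        d=np.array([np.sin(p),-np.cos(p)]);n=np.array([np.cos(p),np.sin(p)])
        h=.0095*.707*abs(np.cos(p)-np.sin(p)); g=deep if p<2.15 else -.008
        q=np.array([.14,.115])+rho*d+(.006+h-g)*n
        print(p,q.round(4),(R0.T@(W(*q)-s["ee_pos"])/.15).round(3))
E
python3 -c "
from h import *
plan(.2,.185);lev([2.2,2.0,1.8,1.6,1.4,1.2])"
```

```text
t 11.47 at out,y,z [ 0.2299 -0.0005  0.2704] F [-0.1  0.3 -0.6] q [ 0.71  0.72 -0.51  1.06 -0.34  1.85  0.49] width 0.041
zt [-0.204  0.677 -0.707] dp [-0.262  0.003  0.543] rot [-0.0015 -0.     -0.0007] deg 0.6
up in tool /mm [ 4.71e-03 -6.00e-05 -4.71e-03] out/mm [-4.71e-03 -2.00e-05 -4.71e-03]
2.2 [0.1845 0.1763] [-0.229  0.004  0.658]
2.0 [0.1999 0.1571] [-0.392  0.004  0.675]
1.8 [0.2073 0.1436] [-0.491  0.005  0.704]
1.6 [0.2116 0.1285] [-0.583  0.006  0.755]
1.4 [0.2126 0.1126] [-0.663  0.007  0.825]
1.2 [0.2101 0.0967] [-0.726  0.008  0.912]
```

```bash
python3 -m pendant '[{"dp":[-0.05,0,0.1],"rotation":[0,0,0],"jaw":0},{"dp":[-0.1,0,0.2],"rotation":[0,0,0],"jaw":0},{"dp":[-0.15,0,0.3],"rotation":[0,0,0],"jaw":0},{"dp":[-0.2,0,0.4],"rotation":[0,0,0],"jaw":0},{"dp":[-0.2,0,0.5],"rotation":[0,0,0],"jaw":0},{"dp":[-0.2,0,0.55],"rotation":[0,0,0],"jaw":0},{"dp":[-0.23,0,0.64],"rotation":[0,0,0],"jaw":0},{"dp":[-0.23,0,0.64],"rotation":[0,0,0],"jaw":0}]' 20; python3 -c "
from h import *
plan(.1845,.1763);lev([2.2,2.0,1.8,1.6,1.4,1.2,1.,.8])"
```

```text
time: 12.48
ee_pos: [0.5874, -0.0774, 0.1778]
eef_rot: [0.556, 0.738, 0.226, -0.309]
ft_force: [-0.8, 0.2, 0.6]
width: 0.0007
grip_force: 0.0
t 12.47 at out,y,z [0.1862 0.0009 0.1778] F [-0.5  0.7  0.6] q [ 0.71  0.72 -0.52  1.27 -0.33  1.65  0.56] width 0.001
zt [-0.205  0.677 -0.707] dp [0.001 0.006 0.015] rot [-0.0016 -0.0001 -0.0008] deg 0.6
up in tool /mm [ 4.72e-03 -7.00e-05 -4.71e-03] out/mm [-4.71e-03 -3.00e-05 -4.71e-03]
2.2 [0.1845 0.1763] [0.001 0.006 0.015]
2.0 [0.1999 0.1571] [-0.162  0.007  0.033]
1.8 [0.2073 0.1436] [-0.26   0.008  0.062]
1.6 [0.2116 0.1285] [-0.352  0.009  0.112]
1.4 [0.2126 0.1126] [-0.432  0.01   0.183]
1.2 [0.2101 0.0967] [-0.495  0.011  0.269]
1.0 [0.2041 0.0816] [-0.538  0.012  0.369]
0.8 [0.1949 0.0682] [-0.558  0.013  0.476]
```

```bash
python3 -m pendant '[{"dp":[-0.08,0,0.03],"rotation":[0,0,0],"jaw":0},{"dp":[-0.16,0.01,0.035],"rotation":[0,0,0],"jaw":0},{"dp":[-0.26,0.01,0.065],"rotation":[0,0,0],"jaw":0},{"dp":[-0.35,0.01,0.11],"rotation":[0,0,0],"jaw":0},{"dp":[-0.43,0.01,0.18],"rotation":[0,0,0],"jaw":0},{"dp":[-0.5,0.01,0.27],"rotation":[0,0,0],"jaw":0},{"dp":[-0.5,0.01,0.27],"rotation":[0,0,0],"jaw":0}]'
python3 - <<'E'
from h import *
from bench import camera
plan(.21,.0967);lev([1.2,1.,.8,.6,.4,.25,.1,0])
a=lid();b=camera("top")
im=np.hstack([cv2.resize(a["image"][110:210,180:280],(400,400)),cv2.resize(b["image"][140:240,190:290],(400,400))])
cv2.imwrite("pics/c6.png",im[:,:,::-1])
E
```

```text
time: 13.35
ee_pos: [0.595, -0.1011, 0.0955]
eef_rot: [0.556, 0.738, 0.226, -0.309]
ft_force: [-0.1, -1.3, 3.3]
width: 0.0004
grip_force: 1.9
t 13.35 at out,y,z [2.111e-01 1.000e-04 9.550e-02] F [1.2 0.5 3.3] q [ 0.71  0.84 -0.49  1.26 -0.28  1.57  0.62] width 0.0
zt [-0.205  0.677 -0.707] dp [ 0.011  0.    -0.   ] rot [-0.0015 -0.     -0.0009] deg 0.6
up in tool /mm [ 4.71e-03 -7.00e-05 -4.71e-03] out/mm [-4.71e-03 -2.00e-05 -4.71e-03]
1.2 [0.2101 0.0967] [ 0.01   0.    -0.001]
1.0 [0.2041 0.0816] [-0.033  0.002  0.099]
0.8 [0.1949 0.0682] [-0.053  0.003  0.205]
0.6 [0.1858 0.0591] [-0.053  0.004  0.291]
0.4 [0.1755 0.0518] [-0.038  0.004  0.374]
0.25 [0.1669 0.0476] [-0.018  0.005  0.435]
0.1 [0.1576 0.0444] [0.011 0.005 0.493]
0 [0.1512 0.043 ] [0.035 0.005 0.53 ]
lid 0.002 z at front 0.21923652765412477 2862
```

View pics/c6.png

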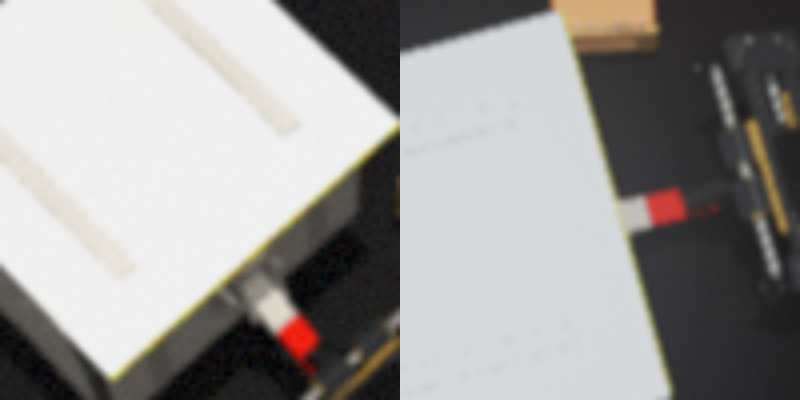

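The lever (red, side crop (298,335)) is following the finger down at roughly 1.2 rad with low force, and the loop stays in. Continue.

```bash
python3 -m pendant '[{"dp":[-0.035,0,0.1],"rotation":[0,0,0],"jaw":0},{"dp":[-0.055,0,0.21],"rotation":[0,0,0],"jaw":0},{"dp":[-0.055,0,0.3],"rotation":[0,0,0],"jaw":0},{"dp":[-0.04,0,0.38],"rotation":[0,0,0],"jaw":0},{"dp":[-0.02,0,0.44],"rotation":[0,0,0],"jaw":0},{"dp":[0.01,0,0.5],"rotation":[0,0,0],"jaw":0},{"dp":[0.04,0,0.535],"rotation":[0,0,0],"jaw":0},{"dp":[0.04,0,0.535],"rotation":[0,0,0],"jaw":0}]'; python3 -c "
from h import *
plan(.35,.2)"
```

```text
time: 14.45
ee_pos: [0.5781, -0.0443, 0.0443]
eef_rot: [0.557, 0.738, 0.225, -0.307]
ft_force: [2.0, -6.0, 0.8]
width: 0.0007
grip_force: 3.4
t 14.45 at out,y,z [0.1519 0.0007 0.0443] F [ 6.3 -0.2  0.8] q [ 0.69  0.83 -0.51  1.41 -0.29  1.41  0.63] width 0.001
zt [-0.202  0.675 -0.71 ] dp [-0.206 -0.008 -1.667] rot [-0.0013  0.0006 -0.0008] deg 0.6
up in tool /mm [ 4.70e-03 -6.00e-05 -4.73e-03] out/mm [-4.73e-03 -1.00e-05 -4.70e-03]
```

Retreat along the tool axis and check.

```bash
python3 -m pendant '[{"dp":[-0.05,0,-0.1],"rotation":[0,0,0],"jaw":0},{"dp":[-0.1,0,-0.5],"rotation":[0,0,0],"jaw":0},{"dp":[-0.1,0,-1],"rotation":[0,0,0],"jaw":0},{"dp":[-0.1,0,-1],"rotation":[0,0,0],"jaw":0},{"dp":[-0.1,0,-1],"rotation":[0,0,0],"jaw":0},{"dp":[-0.1,0,-1],"rotation":[0,0,0],"jaw":0},{"dp":[-0.1,0,-1],"rotation":[0,0,0],"jaw":0}]'
python3 - <<'E'
from h import *
from bench import camera
plan(.35,.2)
a=lid();b=camera("top")
im=np.hstack([cv2.resize(a["image"][130:210,200:280],(400,400),interpolation=cv2.INTER_CUBIC),cv2.resize(b["image"][140:240,190:290],(400,400))])
cv2.imwrite("pics/c7.png",im[:,:,::-1])
i=a["image"].astype(int);P=cloud(a);D=P-O
R=(abs(D@YC)<.05)&(D@OUT>.12)&(D@OUT<.26)&(P[...,2]<.21)&(P[...,2]>.01)
m=R&(i[...,0]>130)&(i[...,1]<60)&(i[...,2]<60); print("red",[C(p).tolist() for p in P[m]])
m=R&(i[...,0]>120)&(i[...,1]>80)&(i[...,2]<90); print("brass",[C(p).tolist() for p in P[m]][:15])
E
```

```text
time: 15.32
ee_pos: [0.6108, -0.1532, 0.139]
eef_rot: [0.555, 0.738, 0.226, -0.31]
ft_force: [0.3, 0.5, 1.0]
width: 0.0005
grip_force: 0.0
t 15.32 at out,y,z [ 0.2655 -0.0006  0.139 ] F [-0.4 -0.4  1. ] q [ 0.72  0.87 -0.47  1.09 -0.27  1.72  0.62] width 0.0
zt [-0.206  0.677 -0.706] dp [-0.11  -0.011 -0.686] rot [-0.0017 -0.0002 -0.0007] deg 0.7
up in tool /mm [ 4.72e-03 -7.00e-05 -4.71e-03] out/mm [-4.71e-03 -3.00e-05 -4.72e-03]
lid 0.0029 z at front 0.21905002018978123 2860
red []
brass [[0.1427, -0.0189, 0.1706], [0.1434, -0.0143, 0.172], [0.1447, -0.0092, 0.1755], [0.1429, 0.0052, 0.1734], [0.1408, 0.0078, 0.166], [0.1447, 0.007, 0.1721], [0.1427, 0.0132, 0.1714]]
```

View pics/c7.png

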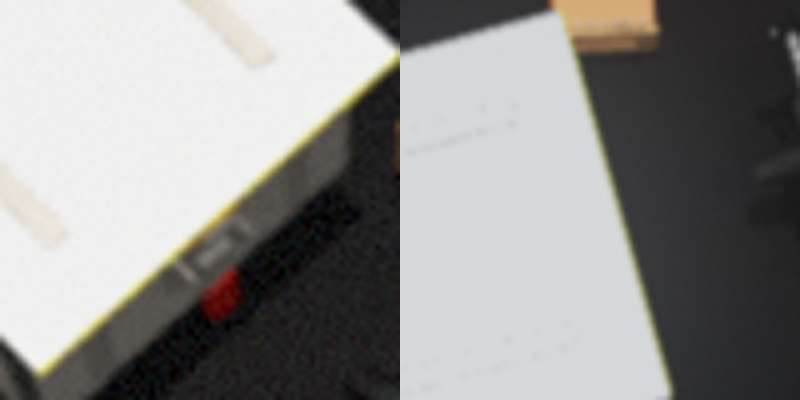

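The side crop shows the red grip hanging flat against the front at (222,295). The brass measures about 0.143 out and 0.171 high, which is in the keeper, and the lid is shut. The lever stayed down after I let go, so it has snapped over.

```bash
python3 -c "
from bench import r
print(r.close_job())"
```

```text
the job is handed in; nothing more can be done
None
```

I handed the job in at about 15 s, but no verdict came back: the last images show the lid shut, the bar in the keeper and the lever flat and staying down, though I didn't measure the spring draw, and the first lid press slipped off the hood edge at about 84 N before a second press shut it.

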